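# Fit the three-hole disc on the lab turntable

## Task

The turntable for the rotation experiment needs its disc. Pick the loose disc whose holes match the three pins of the turntable, turn it so that its holes line up with the pins, and lower it (do not drop it) over them until it lies flat on the platter; then let go. Leave the other disc where it is.

Things in the scene. Friction and masses are not known exactly. Their poses are not given: they have to be found in the camera images.
- disc_three: Loose aluminium disc with three holes, 150 mm diameter, 12 mm thick, 0.4 to 0.65 kg, flat on the bench: three round 30 mm through holes equally spaced on a 50 mm radius, the first along its own +x. Central upright black knob to grip, 36 mm diameter, from 12 to 62 mm above the underside. Origin: centre of the underside; z up.
- disc_four: Loose aluminium disc with four holes, which does not fit, 150 mm diameter, 12 mm thick, 0.4 to 0.65 kg, flat on the bench: four round 30 mm through holes equally spaced on a 50 mm radius, the first along its own +x. Central upright black knob to grip, 36 mm diameter, from 12 to 62 mm above the underside. Origin: centre of the underside; z up.
- turntable: Turntable fixed on the bench, bearing locked: round grey foot 160 mm across; dark steel platter 150 mm across, flat top 60 mm above the bench. Three upright 10 mm bright metal pins, tapered tips 24 mm above the platter, on a 50 mm radius, 120 deg apart, the first along its own +x. Origin: centre of the foot on the bench; z up. Other objects, under 100 mm high, stand over 50 mm clear of it and of the discs.
Mind the look-alikes: they are no part of the job. There is more than one size of the turntable; the job needs the middle-sized.

How it is judged:
At the end, for the whole second after the job is handed in: The three-hole disc lies at rest flat on the platter, its underside within 4 mm of the platter's top, tilted less than 3.4 degrees and within 15 mm of the platter's centre, so that all three pins stand in its holes; the four-hole disc is within 30 mm of where it was (horizontal distance between disc_three and turntable below 0.015 m and z of disc_three in the frame of turntable between 0.055 and 0.064 m and angle between disc_three's own z axis and vertical below 0.06 rad and linear speed of disc_three below 0.02 m/s and distance of disc_four from where it was at the start of the episode below 0.03 m); the robot touches nothing.
It fails at once if the four-hole disc is moved by more than 30 mm (distance of disc_four from where it was at the start of the episode above 0.03 m).
It fails at once if the three-hole disc is dropped onto the turntable (falls onto the platter faster than 0.6 m/s, a drop of about 18 mm) (horizontal distance between disc_three and turntable below 0.06 m and z of disc_three in the frame of turntable below 0.085 m and linear speed of disc_three above 0.6 m/s).
It also fails if it takes over 48 s, if anything falls off the work surface, if the arm or the gripper's body presses on something with over 40 N, if the wrist force passes 120 N, or if a joint passes its speed limit or range.

## Robot

A 6-joint arm with a two-finger parallel gripper is mounted at the origin on the work surface. World frame = base frame: x ahead of the robot, y to its left, z up, the work surface at z = 0. Lengths are in m, angles in rad, forces in N, time in s.
With the tool pointing down it reaches from about 0.2 to 0.875 m from the base axis. Payload 3.4 kg.
Tool frame: the origin (TCP) lies midway between the tips of the shut fingers; the grasp point (between the pads) lies 19 mm behind it (env.grip_depth is the distance from the TCP to the grasp point, in m); z points along the fingers, y is the line along which they close (so a half turn about z gives the same grasp; the last joint's range is limited). The gripper opens to 94 mm and grips with 3 to 60 N. Pads are 16 mm wide; open, the fingers measure 119 mm over their backs; the gripper's body (75 mm by 177 mm) begins 78 mm behind the grasp point.
Start: joints at [-1.368, 0.276, 1.505, -0, 1.361, -0.121], TCP at [0.183, -0.545, 0.205] pointing down, gripper open.
Joint ranges: [-2.89, 2.89], [-0.75, 2.08], [0.22, 2.7], [-1.18, 4.32], [0.11, 2.71], [-2.7, 2.7]. Speed limits (rad/s): [2.57, 2.57, 3.14, 3.14, 3.14, 3.14].

## Interface

Orientations are given as a rotation vector (axis times angle).
In Python, from rig import env gives the robot as it stands. The module is installed in compiled form; this text tells all that it offers.
- The arm moves only by the tool step_arm, never from a script. Its argument "targets" is a list that holds one entry, the list of rows, each a list of 7 numbers: the shift along the world's x, y, z in m, then the turn, a rotation vector about the world's x, y, z in rad, then the opening, from -1 (shut) to 1 (fully open). In form: [[[x, y, z, wx, wy, wz, grip], ...]]. A call has 1 to 10 rows; each row shifts and turns the commanded pose from where the row before left it; what a row does not reach is not made up. A row lasts 1/10 s, in which the tool goes at most 50 mm and 8.59 degrees, less where a joint would pass 70% of its speed; a pose out of reach is approached as far as the arm can. A call is refused whole if a number of a shift passes 0.05 or a number of a turn 0.15, either way. A call with a gripper value outside its range is refused whole. The fingers move at their own pace and stop on an object; "newtons" is the grip in N (left out, the last holds). Time passes only in rows, so rows that do not move let the fingers close. It gives the time, the measured TCP pose, the force, the opening and the grip force at its end, in the units of the state.
- env.get_state(): the state, without advancing time (a new reading comes with each control period).
- env.snapshot(name): name is "side" or "top"; returns a dict with "frame" (420x560x3 uint8, red, green, blue), "intrinsics" (3x3 intrinsics, pixels), "dist" ([k1, k2, p1, p2, k3] as OpenCV has them; the pictures are not rectified), "R" (3x3) and "t" (3): a world point X has camera coordinates R X + t. Camera axes: x right, y down, z forward; pixel columns grow to the right and rows downward; lengths in m; the calibration is good to about 2 mm. A picture is of the moment at which its call begins. There is no depth.
- env.job_done(): hands the job in; it is judged then, once.
The state is a dict: "time_s": time; "qpos": joint angles; "joint_vel": joint speeds; "tau": joint torques, N m; "ee_pos": TCP position; "eef_rot": TCP orientation; "wrist_force": force on the tool from outside, world axes, zero at the start; "wrist_torque": the same for the moment, N m; "finger_gap": opening from 0.0 (shut) to 1.0 (fully open); "finger_force": force on a finger pad.
Only numpy, scipy, OpenCV 4.12 (cv2) and the standard library are available. Lean on these libraries where they do the work, as an engineer would, in place of code of your own. Each camera call takes 0.05 s, during which the arm holds its last target. There are 200 camera calls.

## Working session

There is one attempt and no reset: what is moved stays moved. The work goes in short steps, Python scripts to look and compute and a tool call to move; the robot and the scene stay as the last step left them, time stands still between calls to the robot, and variables do not carry over. Pictures are saved under pics/ and viewed, at most 10 in all, crops included, and the job is handed in when it is done.

Besides the shell and the picture viewer there is one more tool, called as name(argument=value, ...) on one line, values as JSON. step_arm: Moves the arm, as the interface text tells. Its arguments: {"type":"object","properties":{"targets":{"type":"array"},"newtons":{"type":"number"}},"required":["targets"]}

```bash
mkdir -p pics
cat > h.py <<'E'
import numpy as np, cv2
from rig import env
def snap(n,f=None):
    s=env.snapshot(n)
    if f: cv2.imwrite('pics/'+f,s['frame'][:,:,::-1])
    return s
def ray(s,uv,z):
    p=cv2.undistortPoints(np.array(uv,float).reshape(-1,1,2),np.array(s['intrinsics']),np.array(s['dist'])).reshape(-1,2)
    R=np.array(s['R']);t=np.array(s['t']);c=-R.T@t
    d=np.c_[p,np.ones(len(p))]@R
    z=np.broadcast_to(z,len(p))
    return c+d*((z-c[2])/d[:,2])[:,None]
def proj(s,X):
    return cv2.projectPoints(np.array(X,float).reshape(-1,1,3),cv2.Rodrigues(np.array(s['R']))[0],np.array(s['t']),np.array(s['intrinsics']),np.array(s['dist']))[0].reshape(-1,2)
E
python3 - <<'E'
from h import *
a=snap('top','t0.png');b=snap('side','s0.png')
for s in(a,b):print(-np.array(s['R']).T@s['t'],np.array(s['R']).round(2).tolist(),s['intrinsics'][0][0])
print(env.get_state())
E
```

```text
[0.31767349 0.01510416 1.18766741] [[0.02, -1.0, -0.0], [-0.99, -0.02, -0.13], [0.13, 0.01, -0.99]] 434.200034185199
[0.39624486 1.0965571  0.73749527] [[-1.0, -0.04, 0.0], [-0.02, 0.54, -0.84], [0.03, -0.84, -0.55]] 475.30295422701295
{'time_s': 0.1, 'qpos': array([-1.36801275e+00,  2.76486059e-01,  1.50596206e+00, -1.37584462e-05,
        1.36065373e+00, -1.20974567e-01]), 'joint_vel': array([ 5.54626477e-05, -6.51363790e-05, -4.55741858e-03, -2.49674804e-04,
       -1.38716452e-03,  9.93566464e-05]), 'tau': array([ 9.16936224e-04, -4.05456448e+01, -2.37780511e+01,  7.01324316e-02,
        2.98320246e-02, -5.59740329e-05]), 'ee_pos': array([ 0.1828332 , -0.54465731,  0.20473499]), 'eef_rot': array([-3.09903159e+00, -5.06101416e-01,  1.18001684e-04]), 'wrist_force': array([-0.15856683, -0.34701233, -0.47986525]), 'wrist_torque': array([ 0.02625412,  0.02413726, -0.04758032]), 'finger_force': 0.0, 'finger_gap': 0.9960835733674284}
```

View pics/t0.png

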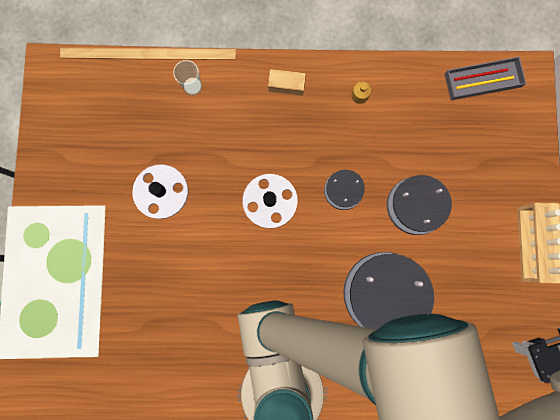

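View pics/s0.png

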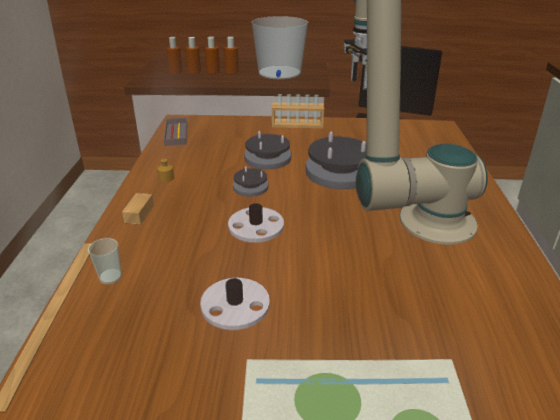

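The top view shows two loose discs: three holes at (160,191) and four holes at (270,201). There are three turntables: small (345,189), middle (420,204) and large (390,295). The job needs the three-hole disc and the middle turntable. I'll measure both and confirm them in one crop.

```bash
cat > m.py <<'E'
from h import *
def blobs(mask,c,r,lo,hi):
    n,_,st,ce=cv2.connectedComponentsWithStats(mask.astype('uint8'),connectivity=8)
    return [(ce[i].round(2),st[i][4]) for i in range(1,n) if lo<=st[i][4]<=hi and np.hypot(*(ce[i]-c))<r]
def hull(mask,c):
    cs=cv2.findContours(mask.astype('uint8'),cv2.RETR_EXTERNAL,cv2.CHAIN_APPROX_NONE)[0]
    cs=[k for k in cs if len(k)>40 and cv2.pointPolygonTest(cv2.convexHull(k),tuple(map(float,c)),False)>=0]
    return cv2.convexHull(max(cs,key=cv2.contourArea)).reshape(-1,2).astype(float)
def circ(X):
    c,r=cv2.minEnclosingCircle(X[:,:2].astype('float32'))
    A=np.c_[2*X[:,:2],np.ones(len(X))];q=np.linalg.lstsq(A,(X[:,:2]**2).sum(1),rcond=None)[0]
    return q[:2].round(4),round(float(np.sqrt(q[2]+q[:2]@q[:2])),4)
E
python3 - <<'E'
from m import *
T=snap('top');S=snap('side')
for nm,s,cd,ct in(('top',T,(160,191),(420,204)),('side',S,(235,302),(268,148))):
    f=s['frame'];hsv=cv2.cvtColor(f,cv2.COLOR_RGB2HSV)
    white=(hsv[...,1]<45)&(hsv[...,2]>140)
    H=hull(white,cd);print(nm,'disc',circ(ray(s,H,.012)))
    loc=np.zeros(white.shape,'uint8');cv2.fillConvexPoly(loc,H.astype(int),1);loc=cv2.erode(loc,np.ones((3,3)))
    wood=(hsv[...,1]>70)&(hsv[...,2]>60)&(loc>0)
    for c,a in blobs(wood,cd,60,15,900): print(' hole',c,a,ray(s,c,.006)[0].round(4))
    x,y=ct;g=f[y-45:y+45,x-50:x+50]
    print(' patch platter rgb',f[y,x],f[y+5,x+5])
a=cv2.resize(T['frame'][140:250,110:470],None,fx=2.2,fy=2.2,interpolation=cv2.INTER_CUBIC)
b=cv2.resize(S['frame'][120:200,220:380],None,fx=4,fy=4,interpolation=cv2.INTER_CUBIC)
c=np.zeros((a.shape[0]+b.shape[0],a.shape[1],3),'uint8');c[:a.shape[0]]=a;c[a.shape[0]:,:b.shape[1]]=b
cv2.imwrite('pics/c1.png',c[:,:,::-1])
E
```

```text
top disc (array([0.5244, 0.3443]), 0.0749)
 hole [148.22 177.88] 74 [0.5618 0.3794 0.006 ]
 hole [177.67 187.49] 78 [0.5364 0.297  0.006 ]
 hole [153.5  208.34] 80 [0.4771 0.3602 0.006 ]
 patch platter rgb [75 76 79] [75 74 75]
side disc (array([0.5248, 0.3511]), 0.0765)
 hole [255.88 307.49] 51 [0.4774 0.3609 0.006 ]
 hole [215.67 312.43] 54 [0.5618 0.3799 0.006 ]
 patch platter rgb [73 67 65] [58 50 50]
```

View pics/c1.png

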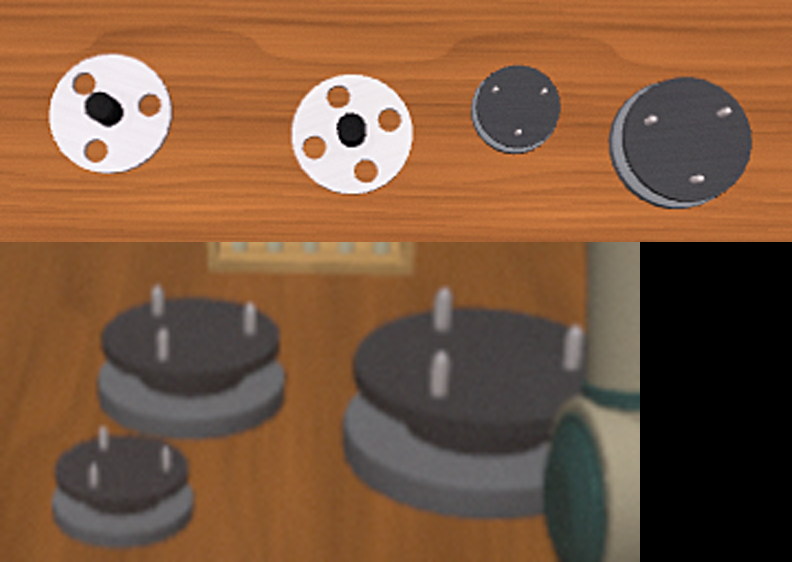

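The crop confirms the three-hole disc on the left, the four-hole disc beside it, and the middle of the three turntables at (420,204) in the top view and (268,148) in the side view. Next I'll measure the platter and pins.

Run:
```python
from m import *
T=snap('top');S=snap('side')
for nm,s,ct,hw in(('top',T,(420,204),45),('side',S,(268,146),36)):
    f=s['frame'];hsv=cv2.cvtColor(f,cv2.COLOR_RGB2HSV)
    loc=np.zeros(hsv.shape[:2],bool);loc[ct[1]-hw:ct[1]+hw,ct[0]-hw:ct[0]+hw]=1
    dark=(hsv[...,2]<98)&(hsv[...,1]<60)&loc
    dark=cv2.morphologyEx(dark.astype('uint8'),cv2.MORPH_OPEN,np.ones((3,3)))
    H=hull(dark,ct);print(nm,'platter',circ(ray(s,H,.06)),H.min(0),H.max(0))
    br=(hsv[...,2]>(125 if nm=='top' else 112))&(hsv[...,1]<70)&loc
    for c,a in blobs(br,ct,30,3,70):
        print(' pin',c,a,ray(s,c,.072)[0].round(4))
```

```text
top platter (array([ 0.4972, -0.3555]), 0.0748) [393. 175.] [451. 231.]
 pin [438.94 190.33] 18 [ 0.529  -0.3968  0.072 ]
 pin [405.62 193.94] 16 [ 0.518  -0.3113  0.072 ]
 pin [426.35 220.94] 17 [ 0.4486 -0.3627  0.072 ]
side platter (array([ 0.4968, -0.3331]), 0.0832) [246. 134.] [288. 158.]
 pin [258.94 134.17] 18 [ 0.5291 -0.3946  0.072 ]
 pin [282.  138.5] 20 [ 0.4492 -0.3629  0.072 ]
 pin [260.29 145.06] 17 [ 0.5178 -0.3085  0.072 ]
 pin [245.67 151.  ] 3 [ 0.5609 -0.2626  0.072 ]
 pin [265.  162.4] 5 [ 0.4941 -0.1868  0.072 ]
 pin [261.  173.5] 6 [ 0.5009 -0.1163  0.072 ]
```

Platter diameter is about 150 mm, so it is the middle turntable. Its centre is about (0.4985, -0.356) with pins at 67° (mod 120°). The disc is at (0.525, 0.345) with holes at 43°, so it needs a turn of +24°. Moving to above the disc.

step_arm(targets=[[[0.0171,0.0445,0,0,0,0,1],[0.0171,0.0445,0,0,0,0,1],[0.0171,0.0445,0,0,0,0,1],[0.0171,0.0445,0,0,0,0,1],[0.0171,0.0445,0,0,0,0,1],[0.0171,0.0445,0,0,0,0,1],[0.0171,0.0445,0,0,0,0,1],[0.0171,0.0445,0,0,0,0,1],[0.0171,0.0445,0,0,0,0,1],[0.0171,0.0445,0,0,0,0,1]]], newtons=40)

```text
time_s: 1.3
ee_pos: [0.3542, -0.0984, 0.2058]
eef_rot: [3.1, 0.505, 0.002]
wrist_force: [0.3, 0.3, -0.1]
finger_gap: 1.0
finger_force: 0.0
```

step_arm(targets=[[[0.0171,0.0445,0,0,0,0,1],[0.0171,0.0445,0,0,0,0,1],[0.0171,0.0445,0,0,0,0,1],[0.0171,0.0445,0,0,0,0,1],[0.0171,0.0445,0,0,0,0,1],[0.0171,0.0445,0,0,0,0,1],[0.0171,0.0445,0,0,0,0,1],[0.0171,0.0445,0,0,0,0,1],[0.0171,0.0445,0,0,0,0,1],[0.0171,0.0445,0,0,0,0,1]]])

```text
time_s: 2.3
ee_pos: [0.5253, 0.3468, 0.2054]
eef_rot: [3.1, 0.507, 0.0]
wrist_force: [0.8, -0.3, 1.6]
finger_gap: 0.999
finger_force: 0.0
```

step_arm(targets=[[[0,0,0,0,0,0,1],[0,0,0,0,0,0,1],[0,0,0,0,0,0,1]]])

```text
time_s: 2.6
ee_pos: [0.5243, 0.3438, 0.2053]
eef_rot: [3.1, 0.506, -0.002]
wrist_force: [-0.4, 0.4, 0.7]
finger_gap: 1.004
finger_force: 0.0
```

step_arm(targets=[[[0.001,0.001,-0.03,0,0,0,1],[0,0,-0.03,0,0,0,1],[0,0,-0.03,0,0,0,1],[0,0,-0.03,0,0,0,1],[0,0,-0.03,0,0,0,1],[0,0,-0.015,0,0,0,1],[0,0,-0.015,0,0,0,1],[0,0,0,0,0,0,1],[0,0,0,0,0,0,1]]])

```text
time_s: 3.5
ee_pos: [0.526, 0.3448, 0.0263]
eef_rot: [3.101, 0.504, 0.0]
wrist_force: [-0.5, 0.7, 0.1]
finger_gap: 1.001
finger_force: 0.0
```

step_arm(targets=[[[0,0,0,0,0,0,-1],[0,0,0,0,0,0,-1],[0,0,0,0,0,0,-1],[0,0,0,0,0,0,-1],[0,0,0,0,0,0,-1],[0,0,0,0,0,0,-1],[0,0,0,0,0,0,-1],[0,0,0,0,0,0,-1]]])

```text
time_s: 4.3
ee_pos: [0.5259, 0.3459, 0.0254]
eef_rot: [3.1, 0.506, -0.0]
wrist_force: [-0.2, -0.2, 0.4]
finger_gap: 0.378
finger_force: 40.0
```

Gripped: an opening of 0.378 × 94 mm matches the 36 mm knob. Lifting.

step_arm(targets=[[[0,0,0.01,0,0,0,-1],[0,0,0.02,0,0,0,-1],[0,0,0.03,0,0,0,-1],[0,0,0.03,0,0,0,-1],[0,0,0.03,0,0,0,-1],[0,0,0.03,0,0,0,-1],[0,0,0.03,0,0,0,-1],[0,0,0.01,0,0,0,-1],[0,0,0,0,0,0,-1]]])

```text
time_s: 5.2
ee_pos: [0.5265, 0.3461, 0.2168]
eef_rot: [-3.1, -0.506, -0.004]
wrist_force: [-0.9, 0.4, -4.6]
finger_gap: 0.372
finger_force: 40.0
```

step_arm(targets=[[[-0.0015,-0.02,0,0,0,0.0233,-1],[-0.0015,-0.039,0,0,0,0.0233,-1],[-0.0015,-0.039,0,0,0,0.0233,-1],[-0.0015,-0.039,0,0,0,0.0233,-1],[-0.0015,-0.039,0,0,0,0.0233,-1],[-0.0015,-0.039,0,0,0,0.0233,-1],[-0.0015,-0.039,0,0,0,0.0233,-1],[-0.0015,-0.039,0,0,0,0.0233,-1],[-0.0015,-0.039,0,0,0,0.0233,-1],[-0.0015,-0.039,0,0,0,0.0233,-1]]])

```text
time_s: 6.2
ee_pos: [0.5091, -0.0264, 0.2131]
eef_rot: [-3.018, -0.864, 0.006]
wrist_force: [0.0, -0.5, -4.1]
finger_gap: 0.375
finger_force: 40.0
```

step_arm(targets=[[[-0.0015,-0.039,0,0,0,0.0233,-1],[-0.0015,-0.039,0,0,0,0.0233,-1],[-0.0015,-0.039,0,0,0,0.0233,-1],[-0.0015,-0.039,0,0,0,0.0233,-1],[-0.0015,-0.039,0,0,0,0.0233,-1],[-0.0015,-0.039,0,0,0,0.0233,-1],[-0.0015,-0.039,0,0,0,0.0233,-1],[-0.0015,-0.03,0,0,0,0.0233,-1],[0,-0.028,0,0,0,0,-1],[0,0,0,0,0,0,-1]]])

```text
time_s: 7.2
ee_pos: [0.4977, -0.3597, 0.2122]
eef_rot: [-2.928, -1.135, 0.005]
wrist_force: [-0.7, 0.8, -5.6]
finger_gap: 0.379
finger_force: 40.0
```

Run:
```python
from m import *
T=snap('top');S=snap('side');print(env.get_state()['ee_pos'],env.get_state()['eef_rot'],env.get_state()['time_s'])
c=np.zeros((500,800,3),'uint8')
c[:, :400]=cv2.resize(T['frame'][110:310,340:500],(400,500),interpolation=cv2.INTER_CUBIC)
c[:, 400:]=cv2.resize(S['frame'][10:210,190:350],(400,500),interpolation=cv2.INTER_CUBIC)
cv2.imwrite('pics/c2.png',c[:,:,::-1])
```

```text
[ 0.49771417 -0.35560586  0.21274619] [-2.92319698 -1.13687385  0.00303185] 7.3
```

View pics/c2.png

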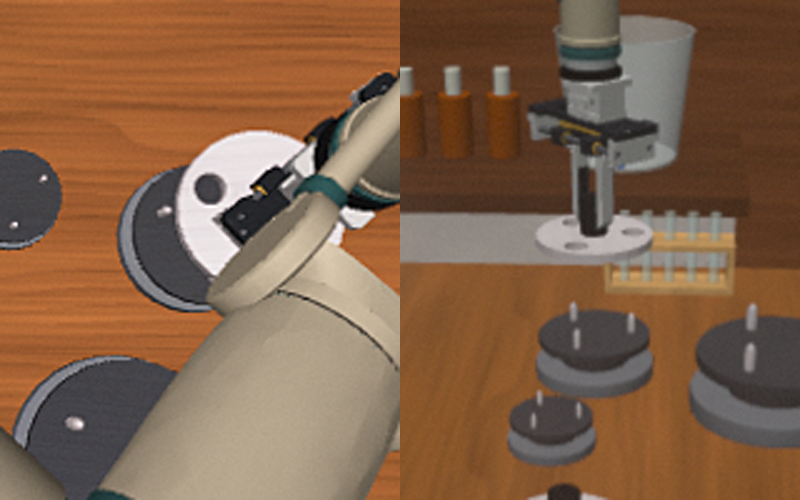

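The side half shows the disc held level above the middle turntable, with its holes at crop (575,245), (630,232) and (575,228) directly over the pins at (577,338), (631,322) and (573,310). A numeric check first, then I'll lower it.

Run:
```python
from m import *
S=snap('side');f=S['frame'];hsv=cv2.cvtColor(f,cv2.COLOR_RGB2HSV)
w=(hsv[...,1]<45)&(hsv[...,2]>120);w[:92]=0;w[116:]=0;w[:,:238]=0;w[:,295:]=0
H=hull(w,(268,104));print(circ(ray(S,H,.199)),H.min(0),H.max(0))
h=ray(S,[(259.4,107.8),(282.2,102.8)],.193)[:,:2];print(h,np.degrees(np.arctan2(h[:,1]+.356,h[:,0]-.4985)))
st=env.get_state();print(st['ee_pos'],st['wrist_force'],st['wrist_torque'])
```

```text
(array([ 0.5006, -0.3442]), 0.116) [238.  92.] [294. 115.]
[[ 0.51981629 -0.32684228]
 [ 0.44956789 -0.37510374]] [  53.83064225 -158.67366595]
[ 0.49796049 -0.3549374   0.21327654] [ 0.32235186 -0.27814713 -5.23755964] [-0.0357055  -0.01896063 -0.0106099 ]
```

step_arm(targets=[[[0.0005,-0.001,-0.02,0,0,0,-1],[0,0,-0.02,0,0,0,-1],[0,0,-0.02,0,0,0,-1],[0,0,-0.02,0,0,0,-1],[0,0,-0.01,0,0,0,-1],[0,0,0,0,0,0,-1],[0,0,0,0,0,0,-1]]])

```text
time_s: 8.05
ee_pos: [0.4998, -0.3568, 0.1259]
eef_rot: [2.926, 1.142, 0.001]
wrist_force: [0.4, -0.3, -4.6]
finger_gap: 0.378
finger_force: 40.0
```

Run:
```python
from m import *
T=snap('top');S=snap('side');print(env.get_state()['ee_pos'],env.get_state()['wrist_force'])
for s,n in((T,'T'),(S,'S')):
    pins=[[.4985+.05*np.cos(a),-.356+.05*np.sin(a),z] for a in np.radians([67,187,307]) for z in (.084,.107)]
    print(n,proj(s,pins).round(1).tolist())
c=np.zeros((600,800,3),'uint8')
c[:, :400]=cv2.resize(T['frame'][150:270,380:460],(400,600),interpolation=cv2.INTER_CUBIC)
c[:, 400:]=cv2.resize(S['frame'][70:190,225:305],(400,600),interpolation=cv2.INTER_CUBIC)
cv2.imwrite('pics/c3.png',c[:,:,::-1])
```

```text
[ 0.50023368 -0.3575366   0.12678645] [ 0.3355537  -0.29719522 -3.98652821]
T [[406.5, 193.1], [409.2, 191.5], [427.7, 220.3], [430.9, 219.3], [440.3, 189.6], [443.7, 188.0]]
S [[260.2, 141.5], [260.1, 135.0], [282.1, 135.3], [282.1, 128.9], [259.1, 130.8], [258.9, 124.5]]
```

View pics/c3.png

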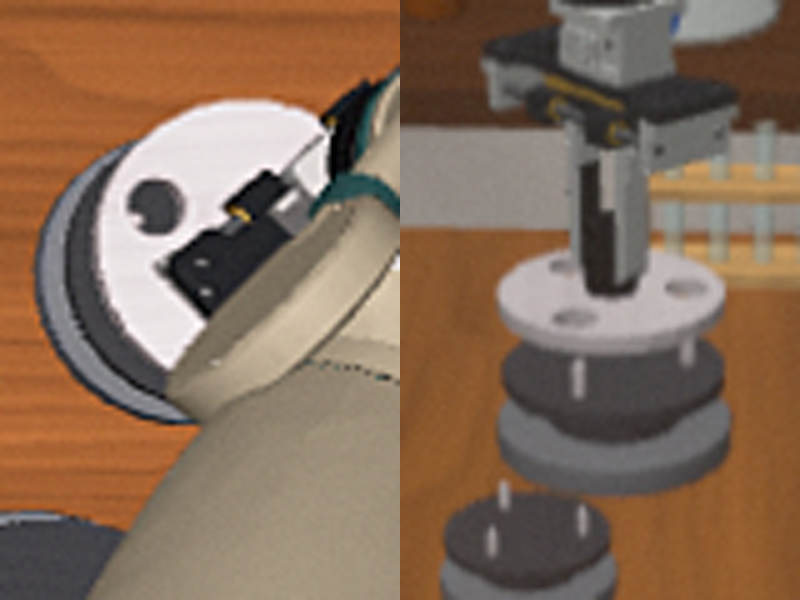

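The side view shows the holes at full-frame (260,133) and (282,127), straight over the pins. The top view shows a pin tip inside the visible hole at (411,191). The offset is only 2–3 mm against 10 mm of clearance, so I'm lowering it over the pins.

step_arm(targets=[[[-0.001,0.002,-0.01,0,0,0,-1],[0,0,-0.01,0,0,0,-1],[0,0,-0.008,0,0,0,-1],[0,0,-0.005,0,0,0,-1],[0,0,-0.003,0,0,0,-1],[0,0,0,0,0,0,-1],[0,0,0,0,0,0,-1]]])

```text
time_s: 8.85
ee_pos: [0.4986, -0.3554, 0.0896]
eef_rot: [2.927, 1.14, 0.0]
wrist_force: [-0.1, -0.5, -5.5]
finger_gap: 0.378
finger_force: 40.0
```

step_arm(targets=[[[0,0,-0.002,0,0,0,-1],[0,0,-0.001,0,0,0,-1],[0,0,0,0,0,0,-1]]])

```text
time_s: 9.15
ee_pos: [0.4984, -0.3551, 0.0865]
eef_rot: [2.927, 1.141, -0.0]
wrist_force: [-0.4, -0.7, -5.2]
finger_gap: 0.374
finger_force: 40.0
```

step_arm(targets=[[[0,0,-0.001,0,0,0,-1],[0,0,0,0,0,0,-1]]])

```text
time_s: 9.35
ee_pos: [0.4984, -0.3552, 0.0854]
eef_rot: [2.927, 1.141, 0.0]
wrist_force: [0.2, 0.6, -4.6]
finger_gap: 0.373
finger_force: 40.0
```

step_arm(targets=[[[0,0,-0.001,0,0,0,-1],[0,0,0,0,0,0,-1]]])

```text
time_s: 9.55
ee_pos: [0.4985, -0.3552, 0.0854]
eef_rot: [2.927, 1.141, 0.0]
wrist_force: [-1.6, 1.3, 2.5]
finger_gap: 0.377
finger_force: 40.0
```

The wrist force has changed sign, so the disc is on the platter. A pin lies under the finger line, so I'll open only partway and then rise.

step_arm(targets=[[[0,0,0,0,0,0,0.1],[0,0,0,0,0,0,0.1],[0,0,0,0,0,0,0.1],[0,0,0,0,0,0,0.1],[0,0,0,0,0,0,0.1]]])

```text
time_s: 10.05
ee_pos: [0.4985, -0.3553, 0.0845]
eef_rot: [2.927, 1.141, 0.0]
wrist_force: [-0.4, -0.6, -0.7]
finger_gap: 0.55
finger_force: 0.0
```

step_arm(targets=[[[0,0,0.01,0,0,0,0.1],[0,0,0.02,0,0,0,0.1],[0,0,0.03,0,0,0,0.1],[0,0,0.03,0,0,0,0.1],[0,0,0.03,0,0,0,0.1],[0,0,0.03,0,0,0,0.1],[0,0,0.01,0,0,0,0.1],[0,0,0,0,0,0,0.1],[0,0,0,0,0,0,0.1]]])

```text
time_s: 10.95
ee_pos: [0.4979, -0.3547, 0.2434]
eef_rot: [-2.926, -1.14, 0.001]
wrist_force: [0.1, 0.0, 0.4]
finger_gap: 0.551
finger_force: 0.0
```

Run:
```python
from m import *
T=snap('top');S=snap('side')
c=np.zeros((600,800,3),'uint8')
c[:, :400]=cv2.resize(T['frame'][150:270,380:460],(400,600),interpolation=cv2.INTER_CUBIC)
c[:, 400:]=cv2.resize(S['frame'][70:190,225:305],(400,600),interpolation=cv2.INTER_CUBIC)
cv2.imwrite('pics/c4.png',c[:,:,::-1])
```

```text
(no output)
```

View pics/c4.png

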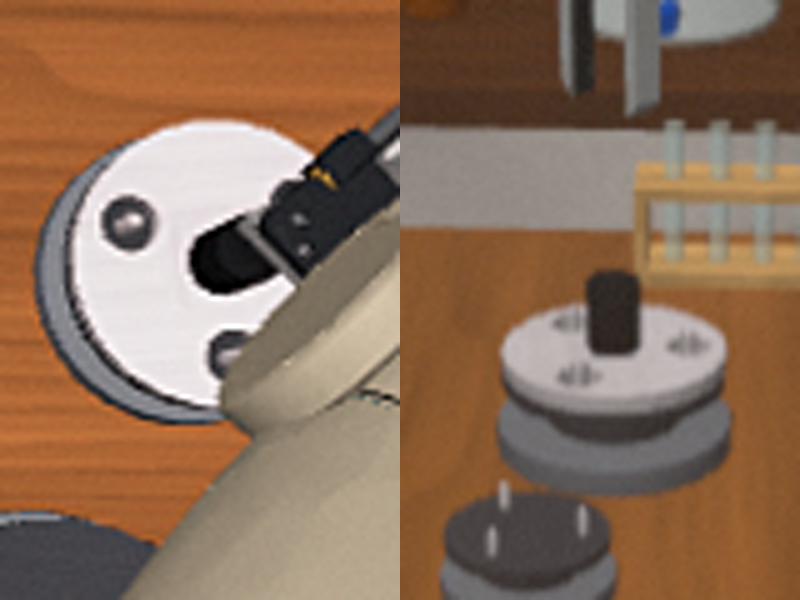

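The disc lies flat on the platter with pins centred in its holes, at crop (130,220) and (235,355) in the top half and at (575,376), (688,345) and (570,323) in the side half. The gripper is clear.

```bash
python3 -c "
from rig import env
print(env.job_done())"
```

```text
the job is handed in; nothing more can be done
None
```

The three-hole disc lies flat on the middle-sized turntable with all three pins in its holes and the gripper clear. The four-hole disc was not touched, and the job was handed in at about 11 s; no verdict was returned.

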